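Set out the parts of a repaired clarinet for assembly

ROBOT

A 6-joint arm with a two-finger parallel gripper is mounted at the origin on the work surface. World frame = base frame: x ahead of the robot, y to its left, z up, the work surface at z = 0. Lengths are in m, angles in degrees, forces in N, time in s.
With the tool pointing down it reaches from about 0.375 to 0.9 m from the base axis. Payload 3.1 kg.
Tool frame: the origin (TCP) lies at the very end of the fingers, on their centre line; the grasp point (between the pads) lies bot.hold_point_z behind it (bot.hold_point_z is the distance from the TCP to the grasp point, in m); z points along the fingers, y is the line along which they close (so a half turn about z gives the same grasp; the last joint's range is limited). The gripper opens to 87 mm and grips with 3 to 60 N. Pads are 19 mm wide; open, the fingers measure 117 mm over their backs; the gripper's body (75 mm by 190 mm) begins 51 mm behind the grasp point.
Start: joints at [-87.519, 30.224, 82.088, -0, 67.689, -10.227], TCP at [0.138, -0.61, 0.223] pointing down, gripper open.
Joint ranges: [-176.69, 176.69], [-43.24, 126.21], [12.49, 139.97], [-82, 262], [0, 151.66], [-163.58, 163.58]. Speed limits (degrees/s): [159.86, 159.86, 180, 180, 180, 180].

INTERFACE

Orientations are given as a 3x3 rotation matrix whose columns are the frame's x, y, z axes.
In Python, from rig import bot gives the robot as it stands.
- The arm moves only by the tool apply_moves, never from a script. Its argument "plan" is one flat list of numbers, 4 for each row, row after row: the shift along the world's x, y, z normalised to -1 to 1, where 1 is 0.05 m, then the turn about the world's z normalised to -1 to 1, where 1 is 10 degrees. A call has 1 to 12 rows; each row shifts and turns the commanded pose from where the row before left it; what a row does not reach is not made up. A row lasts 1/8 s, in which the tool goes at most 62.5 mm and 10.7 degrees, less where a joint would pass 70% of its speed; a pose out of reach is approached as far as the arm can. A call with a number of a shift or a turn outside -1 to 1 is refused whole. A call with a gripper value outside its range is refused whole. "grip" is the closure, from -1 (fully open) to 1 (shut), so that 0 is half open, set as the call begins (left out, the last holds). The fingers move at their own pace and stop on an object; the grip force is fixed at half the most. Time passes only in rows, so rows that do not move let the fingers close. It gives the time, the measured TCP pose, the force, the opening and the grip force at its end, in the units of the state.
- bot.read_state(): the state, without advancing time (a new reading comes with each control period).
- bot.capture(name): name is "side" or "top" or "wrist"; returns (picture, depth): 480x640x3 uint8, red, green, blue; 480x640 float32, m along the optical axis (not along the pixel's ray), 0 where there is no reading.
- bot.camera_info(name): a dict with "vertical_fov" (degrees; the focal length in pixels is half the picture's height over the tangent of half this angle, whatever the lens; pixels are square), "cx", "cy" (the principal point, pixels), "k1" (the pictures are not rectified: a ray, as slopes to the right and down, at radius r is drawn at 1 + k1 r^2 times it, then the intrinsics apply), "rvec" (rotation vector, rad) and "tvec" (3), from world to camera coordinates, as OpenCV has them; the wrist camera has in their place "mount" (4x4, takes a point from camera to tool coordinates, whose origin is the TCP and whose axes are the flange's). Camera axes: x right, y down, z forward; pixel columns grow to the right and rows downward; lengths in m; the calibration is good to about 2 mm. A picture is of the moment at which its call begins: read the wrist's pose just before it. camera_info takes no time and is no camera call.
- bot.hand_in(): hands the job in; it is judged then, once.
Trained networks look in the newest picture that a camera, given by its name, has taken for a name from the list of things; names that differ only in an ending like _2 or _b are one class to them, and where a whole thing is asked for, a point or a joint stands for the part that bears it (a point fixed in the world has none). Each returns a list of dicts, best first, with "p" (0 to 1); they miss things now and then, are a little off and sometimes report something else, mostly with a low value. They report only what shows in the picture. A call takes as long as a camera call. They do not tell look-alikes from the thing itself.
- bot.outline_of(camera, target): "mask" (480x640 bool, what is visible of it) and "xy" ([column, row] as shares, 0 to 1, of the picture: columns of its width, rows of its height, amid what is visible of it).
- bot.pinpoint(camera, target): "xy" ([column, row] as shares, 0 to 1, of the picture: columns of its width, rows of its height: a listed point, or the origin of a listed thing).
The state is a dict: "time_s": time; "joint_positions": joint angles; "qvel": joint speeds; "tau": joint torques, N m; "position": TCP position; "tcp_rot": TCP orientation; "force": force on the tool from outside, world axes, zero at the start; "moment": the same for the moment, N m; "opening": opening from 0.0 (shut) to 1.0 (fully open); "grasp_force": force on a finger pad.
Only numpy, scipy, OpenCV 4.12 (cv2) and the standard library are available. Lean on these libraries where they do the work, as an engineer would, in place of code of your own. Each camera call takes 0.05 s, during which the arm holds its last target. There are 200 camera calls.

TASK

Set out the repaired clarinet for its final check: throw the red clamp handle right back towards the robot's side so that it stays open, and only then take out the clamped barrel. Stand the bell upright on the centre of the green felt, the mouthpiece upright on the centre of the blue felt, and the barrel upright on the bare mat exactly midway between the two felts, in line with them. Set the small brass screw tin flat and centred on top of the red-lidded pad tin, leaving the pad tin where it is.

Things in the scene. Friction and masses are not known exactly. Their poses are not given: they have to be found in the camera images.
- fixture: Fixed aluminium fixture, plate 170 x 80 x 12 mm. Origin: plate underside below the barrel nest (four white blocks 8 mm tall; barrel stands on the plate, 12 mm above the origin). Plate reaches 40 mm to +x, 130 mm to -x. Two steel cheeks (tops at 97 mm) hold the lever's pivot, 90 mm to -x (roughly towards the robot) and 86 mm up; the clamp arm runs from there level over the barrel.
- lever (a joint): Clamp lever angle (rad): 0 clamped, 1.9 fully open. Arm and handle turn together about the pivot (axis along the fixture's y): opening carries the handle towards the fixture's -x and lifts the arm off the barrel. Needs about 1 N at the handle; gravity holds it shut up to about 0.4 rad; past 0.55 it falls open over centre and stays.
- lever_handle (a point): Middle of the red grip (20 x 22 mm, 50 mm long), 75 mm from the pivot. Clamped, it leans 20 degrees towards the barrel: this point is 64 mm to fixture -x and 156 mm above the fixture's origin, the grip's top 183 mm, the arm's top face below it 98 mm. To open: from above the arm, push the grip's barrel side some 75 mm towards fixture -x.
- barrel: Clarinet barrel, loose: reddish-brown wood cylinder with a nickel ring at each end, 66 mm tall, 33 mm diameter at the rings and 31 mm between. Stands upright in the fixture at the start. Origin: centre of its underside, z up its axis. 70 g.
- bell: Clarinet bell, loose, standing on its flare: reddish-brown wood with nickel rings, 108 mm tall, 78 mm diameter at the foot, narrowing to 38 mm diameter over the top 23 mm, where it is gripped. Origin: centre of its underside, z up. 140 g.
- mouthpiece: Clarinet mouthpiece with its silver cap on, loose, standing on its tenon: 88 mm tall, 30 mm diameter, cork foot 25 mm diameter and 14 mm tall, black above it, silver cap above 34 mm. Origin: centre of its underside, z up. 70 g.
- screw_tin: Small round brass tin, loose, 46 mm diameter, 22 mm tall. Origin: centre of its underside, z up. 60 g.
- pad_tin: Round white tin with a red lid rim, flat top, 74 mm diameter, 28 mm tall, 300 g, loose, to be left where it stands. Origin: centre of its underside, z up.
- felt_green: Green felt disc fixed on the mat, 86 mm diameter, 3 mm thick. Origin: centre of its underside. Its y axis lies along the line through the two felts (either way); the felts' centres are 240 mm apart. All stands on a dark mat whose top is 2 mm above the table.
- felt_blue: Blue felt disc fixed on the mat, 86 mm diameter, 3 mm thick. Origin: centre of its underside.
Things that resemble listed ones, but are neither listed nor needed, are in the scene too. There is more than one size of the barrel; the job needs the middle-sized. What is shaped like the mouthpiece but turquoise is not meant.

How it is judged (in metres and radians):
At the end, for the whole second after the job is handed in: Lever beyond 1.5 rad; bell on green felt, mouthpiece on blue, centred within 14 mm; barrel on the mat, under 15 mm off the felts' line and 135 mm from each felt; screw tin on pad tin, within 12 mm; pad tin moved under 20 mm; all upright within 0.1 rad and at rest (value of joint lever above 1.5 rad and horizontal distance between bell and felt_green below 0.014 m and z of bell in the frame of felt_green below 0.008 m and angle between each of bell, mouthpiece, barrel, screw_tin, pad_tin's own z axis and vertical below 0.1 rad and linear speed of each of bell, mouthpiece, barrel, screw_tin, pad_tin below 0.02 m/s and angular speed of each of bell, mouthpiece, barrel, screw_tin, pad_tin below 0.2 rad/s and horizontal distance between mouthpiece and felt_blue below 0.014 m and z of mouthpiece in the frame of felt_blue below 0.008 m and horizontal distance between barrel and felt_green below 0.135 m and horizontal distance between barrel and felt_blue below 0.135 m and x of barrel in the frame of felt_green between -0.015 and 0.015 m and height (world z) of barrel below 0.008 m and horizontal distance between screw_tin and pad_tin below 0.012 m and z of screw_tin in the frame of pad_tin between 0.024 and 0.033 m and distance of pad_tin from where it was at the start of the episode below 0.02 m); the robot touches nothing.
It fails at once if the barrel is taken out of its nest while the clamp is still closed (value of joint lever below 0.6 rad and distance of barrel from where it was at the start of the episode above 0.025 m).
It also fails if it takes over 125 s, if anything falls off the work surface, if the arm or the gripper's body presses on something with over 40 N, if the wrist force passes 120 N, or if a joint passes its speed limit or range.

## Working session

There is one attempt and no reset: what is moved stays moved. The work goes in short steps, Python scripts to look and compute and a tool call to move; the robot and the scene stay as the last step left them, time stands still between calls to the robot, and variables do not carry over. Pictures are saved under pics/ and viewed, at most 14 in all, crops included, and the job is handed in when it is done.

Besides the shell and the picture viewer there is one more tool, called after "Call:" in YAML: its name, and indented under it one key for each argument. apply_moves: Moves the arm, as the interface text tells. Its arguments: {"type":"object","properties":{"plan":{"type":"array","items":{"type":"number"}},"grip":{"type":"number"}},"required":["plan"]}

```bash
mkdir -p pics; ls; cat > h.py <<'E'
import numpy as np,cv2
from rig import bot
def cam(n):
    i=bot.camera_info(n);f=240/np.tan(np.radians(i["vertical_fov"])/2)
    if "rvec" in i:
        R=cv2.Rodrigues(np.array(i["rvec"],float))[0];t=np.array(i["tvec"],float).ravel();T=np.eye(4);T[:3,:3]=R.T;T[:3,3]=-R.T@t
    else:
        s=bot.read_state();W=np.eye(4);W[:3,:3]=np.array(s["tcp_rot"]).reshape(3,3);W[:3,3]=s["position"];T=W@np.array(i["mount"]).reshape(4,4)
    return f,i["cx"],i["cy"],i["k1"],T
def rays(c,uv):
    f,cx,cy,k,T=c;uv=np.asarray(uv,float).reshape(-1,2)
    d=(uv-[cx,cy])/f;s=d.copy()
    for _ in range(20): s=d/(1+k*(s**2).sum(1,keepdims=True))
    return np.c_[s,np.ones(len(s))]
def at_depth(c,uv,z):
    r=rays(c,uv)*np.asarray(z).reshape(-1,1);return r@c[4][:3,:3].T+c[4][:3,3]
def at_h(c,uv,h):
    r=rays(c,uv)@c[4][:3,:3].T;o=c[4][:3,3];return o+r*((h-o[2])/r[:,2])[:,None]
def cloud(c,mask,depth):
    v,u=np.nonzero(mask&(depth>0));return at_depth(c,np.c_[u,v],depth[v,u])
def save(n,im): cv2.imwrite(f"pics/{n}.png",im[:,:,::-1])
E
python3 - <<'E'
from h import *
for n in("side","top","wrist"):
    c=cam(n);im,d=bot.capture(n);save(n+"0",im);np.savez(n+"0",im=im,d=d);print(n,c[0],c[3],c[4].round(3).tolist())
print(bot.hold_point_z)
for n in("top","side"):
    c=cam(n);d=np.load(n+"0.npz")["d"]
    for t in["fixture","lever","barrel","bell","mouthpiece","screw_tin","pad_tin","felt_green","felt_blue"]:
        for o in bot.outline_of(n,t):
            P=cloud(c,o["mask"],d)
            if len(P)==0: continue
            zt=np.percentile(P[:,2],95);Q=P[P[:,2]>zt-.008]
            print(n,t,round(o["p"],2),(np.array(o["xy"])*[640,480]).round(),"top z",zt.round(3),"c",((Q.min(0)+Q.max(0))/2).round(3)[:2],"ext",np.ptp(Q,axis=0)[:2].round(3),"all",np.ptp(P,axis=0)[:2].round(3))
E
```

```text
pics
side 437.4859624907185 -0.00273302442685536 [[0.843, -0.363, 0.396, 0.206], [-0.537, -0.576, 0.616, -0.558], [0.005, -0.733, -0.681, 0.74], [0.0, 0.0, 0.0, 1.0]]
top 569.258128580449 0.038968185402542294 [[0.026, -0.988, 0.155, 0.363], [-1.0, -0.027, -0.003, 0.009], [0.007, -0.154, -0.988, 1.241], [0.0, 0.0, 0.0, 1.0]]
wrist 409.37148705191004 0.014458657791241284 [[0.22, -0.945, -0.243, 0.203], [-0.975, -0.214, -0.053, -0.594], [-0.002, 0.248, -0.969, 0.383], [0.0, 0.0, 0.0, 1.0]]
0.0187
top fixture 0.66 [477. 276.] top z 0.172 c [ 0.489 -0.296] ext [0.027 0.023] all [0.178 0.106]
top lever 0.76 [484. 273.] top z 0.183 c [ 0.491 -0.296] ext [0.022 0.023] all [0.108 0.055]
top barrel 0.77 [492. 211.] top z 0.056 c [ 0.638 -0.341] ext [0.025 0.025] all [0.03 0.03]
top barrel 0.67 [532. 223.] top z 0.095 c [ 0.602 -0.413] ext [0.044 0.048] all [0.044 0.061]
top barrel 0.58 [311. 213.] top z 0.112 c [0.632 0.065] ext [0.038 0.037] all [0.083 0.071]
top barrel 0.49 [482. 249.] top z 0.084 c [ 0.55  -0.308] ext [0.03  0.033] all [0.044 0.051]
top barrel 0.41 [237. 193.] top z 0.033 c
[... 1551 characters left out ...]
8 0.026] all [0.099 0.101]
side mouthpiece 0.61 [349. 278.] top z 0.093 c [ 0.6   -0.084] ext [0.028 0.032] all [0.08  0.091]
side screw_tin 0.55 [207. 198.] top z 0.028 c [0.456 0.377] ext [0.045 0.045] all [0.045 0.046]
side pad_tin 0.75 [301. 207.] top z 0.034 c [0.662 0.223] ext [0.074 0.073] all [0.074 0.073]
side pad_tin 0.32 [328. 240.] top z 0.113 c [0.633 0.064] ext [0.039 0.039] all [0.099 0.087]
side pad_tin 0.28 [394. 282.] top z 0.092 c [ 0.664 -0.142] ext [0.029 0.027] all [0.094 0.089]
side felt_green 0.64 [296. 306.] top z 0.009 c [ 0.489 -0.051] ext [0.087 0.089] all [0.087 0.089]
side felt_blue 0.89 [253. 239.] top z 0.009 c [0.504 0.189] ext [0.086 0.093] all [0.086 0.093]
```

View pics/top0.png

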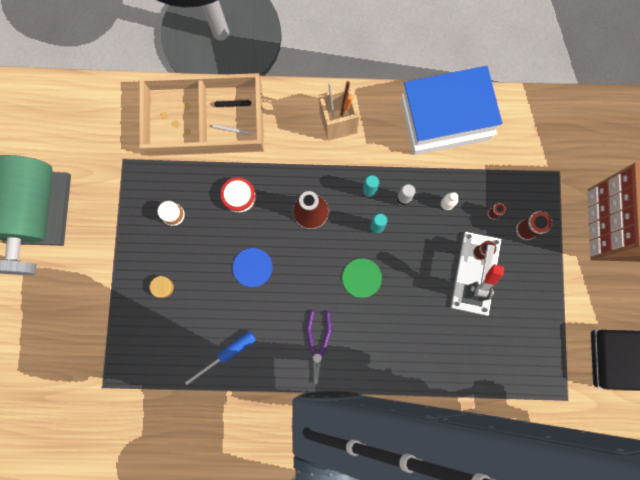

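View pics/side0.png

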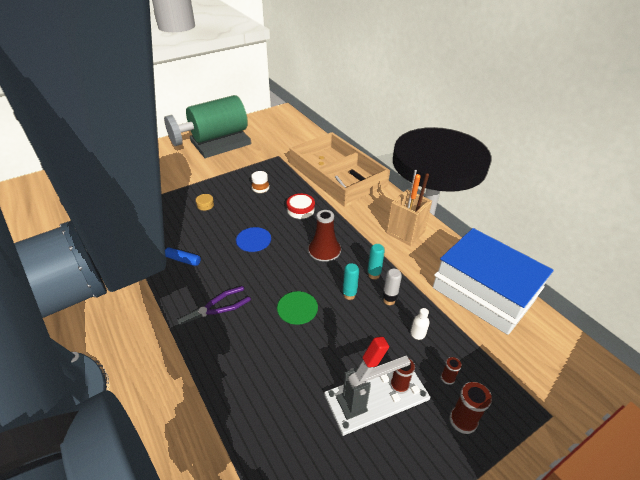

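```bash
python3 - <<'E'
from h import *
c=cam("side");z=np.load("side0.npz")
for o in bot.outline_of("side","mouthpiece"):
    P=cloud(c,o["mask"],z["d"]);print((np.array(o["xy"])*[640,480]).round(),P[P[:,2]>.08].mean(0).round(3),np.median(z["im"][o["mask"]],0))
ct=cam("top");zt=np.load("top0.npz")
for o in bot.outline_of("top","lever")[:1]+bot.outline_of("top","fixture")[:1]:
    P=cloud(ct,o["mask"],zt["d"])
    for a,b in((.09,.104),(.165,.2),(.008,.022)):
        Q=P[(P[:,2]>a)&(P[:,2]<b)];Q=Q[:,:2].astype(np.float32)
        if len(Q)>20: print(a,len(Q),cv2.minAreaRect(Q),Q.mean(0))
E
```

```text
[396. 285.] [ 0.661 -0.144  0.089] [184. 174. 167.]
[377. 261.] [ 0.679 -0.068  0.089] [ 50. 165. 142.]
[349. 278.] [ 0.598 -0.087  0.09 ] [ 51. 180. 171.]
0.09 326 ((0.5001945495605469, -0.3028104901313782), (0.025212310254573822, 0.10767559707164764), 77.31619262695312) [ 0.50250167 -0.29814142]
0.165 170 ((0.4884409010410309, -0.2963184714317322), (0.02140394225716591, 0.025201456621289253), 78.3731460571289) [ 0.48827833 -0.2947658 ]
0.09 434 ((0.4992890954017639, -0.29244038462638855), (0.04339969903230667, 0.11083082854747772), 88.93244934082031) [ 0.49215603 -0.295971  ]
0.165 175 ((0.4886046051979065, -0.29668182134628296), (0.0220497939735651, 0.025668585672974586), 78.3731460571289) [ 0.48852307 -0.29500872]
0.008 1757 ((0.5044414401054382, -0.29959550499916077), (0.08091342449188232, 0.17061522603034973), 79.49173736572266) [ 0.5009651  -0.28972122]
```

The top view matches the detections: the silver mouthpiece is at pixel (403,193), the bell at (311,207) and the clamped middle-sized barrel at (482,249). The turquoise pieces, the white bottle, and the small and large barrels are decoys. From the plate rectangle, the fixture origin is about (0.548, -0.308) with +x at a yaw of -10.7°. The felts measure 0.2406 m apart, as stated.

```bash
python3 - <<'E'
from h import *
s=bot.read_state();print(np.array(s["tcp_rot"]).round(3),s["time_s"],s["position"])
E
```

```text
[[ 0.976  0.22  -0.   ]
 [ 0.22  -0.976 -0.   ]
 [-0.     0.    -1.   ]] 1.2 [ 0.13750862 -0.60966246  0.22255798]
```

Call:
apply_moves:
  plan: [0.753, 0.615, 0, -0.234, 0.753, 0.615, 0, -0.234, 0.753, 0.615, 0, -0.234, 0.753, 0.615, 0, -0.234, 0.753, 0.615, 0, -0.234, 0.753, 0.615, 0, -0.234, 0.753, 0.615, 0, -0.234, 0.753, 0.615, 0, -0.234, 0.753, 0.615, 0, -0.234, 0.753, 0.615, 0, -0.234, 0, 0, 0, 0, 0, 0, 0, 0]
  grip: 1

```text
time_s: 2.7
position: [0.5137, -0.3022, 0.2224]
tcp_rot: [[0.983, -0.185, -0.001], [-0.185, -0.983, -0.0], [-0.001, 0.0, -1.0]]
force: [-0.0, -1.0, -0.2]
opening: 0.001
grasp_force: 0.0
```

Call:
apply_moves:
  plan: [0, 0, -0.55, 0, 0, 0, -0.55, 0, 0, 0, -0.55, 0, 0, 0, 0, 0]

```text
time_s: 3.2
position: [0.5118, -0.3025, 0.1382]
tcp_rot: [[0.982, -0.188, -0.004], [-0.188, -0.982, 0.003], [-0.004, -0.002, -1.0]]
force: [-0.3, 0.5, 0.0]
opening: 0.006
grasp_force: 0.2
```

Call:
apply_moves:
  plan: [-0.167, 0.031, 0, 0, -0.167, 0.031, 0, 0, -0.167, 0.031, 0, 0, -0.167, 0.031, 0, 0, -0.167, 0.031, 0, 0, -0.167, 0.031, 0, 0, -0.167, 0.031, 0, 0, -0.167, 0.031, 0, 0, -0.167, 0.031, 0, 0, -0.167, 0.031, 0, 0, -0.167, 0.031, 0, 0, 0, 0, 0, 0]

```text
time_s: 4.7
position: [0.4214, -0.2849, 0.1401]
tcp_rot: [[0.983, -0.186, -0.001], [-0.186, -0.983, 0.0], [-0.001, -0.0, -1.0]]
force: [-1.8, 1.0, 0.4]
opening: 0.004
grasp_force: 1.0
```

```bash
python3 - <<'E'
from h import *
c=cam("side");im,d=bot.capture("side");save("side1",cv2.resize(im[300:460,280:520],None,fx=3,fy=3))
E
```

```text
(no output)
```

View pics/side1.png

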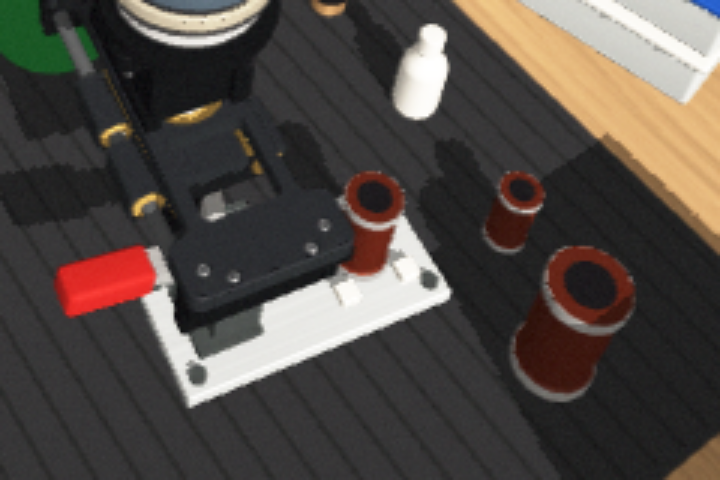

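The picture shows the handle (crop 110,275) lying horizontal and the arm swung back, so the clamp is open. The barrel (375,220) still stands in its nest.

Call:
apply_moves:
  plan: [0, 0, 0.4, 0, 0, 0, 0.8, 0, 0, 0, 0.8, 0, 0, 0, 0.4, 0, 0.5, -0.09, 0, 0, 0.6, -0.11, 0, 0, 0.6, -0.11, 0, 0, 0.6, -0.11, 0, 0, 0.2, -0.04, 0, 0, 0, 0, 0, 0]
  grip: 1

```text
time_s: 6.0
position: [0.5474, -0.308, 0.2599]
tcp_rot: [[0.983, -0.185, -0.0], [-0.185, -0.983, 0.0], [-0.0, -0.0, -1.0]]
force: [0.8, 0.7, 1.0]
opening: 0.008
grasp_force: 0.0
```

```bash
python3 - <<'E'
from h import *
for n in("wrist","top","side"):
    c=cam(n);im,d=bot.capture(n)
    if n=="wrist":save("wrist1",im)
    for t in("barrel","lever"):
      for o in bot.outline_of(n,t):
        P=cloud(c,o["mask"],d)
        if len(P)<20: continue
        zt=np.percentile(P[:,2],95);Q=P[P[:,2]>zt-.008]
        print(n,t,round(o["p"],2),zt.round(3),((Q.min(0)+Q.max(0))/2).round(3)[:2],np.ptp(Q,axis=0)[:2].round(3))
E
```

```text
wrist barrel 0.79 0.053 [ 0.639 -0.34 ] [0.025 0.026]
wrist barrel 0.69 0.092 [ 0.603 -0.411] [0.043 0.044]
wrist barrel 0.68 0.08 [ 0.548 -0.307] [0.034 0.033]
wrist barrel 0.68 0.09 [ 0.663 -0.142] [0.029 0.026]
top barrel 0.63 0.082 [ 0.548 -0.303] [0.031 0.023]
side barrel 0.94 0.056 [ 0.638 -0.341] [0.026 0.026]
side barrel 0.89 0.083 [ 0.549 -0.308] [0.034 0.032]
side barrel 0.78 0.095 [ 0.603 -0.412] [0.047 0.046]
side lever 0.82 0.178 [ 0.429 -0.287] [0.019 0.017]
```

View pics/wrist1.png

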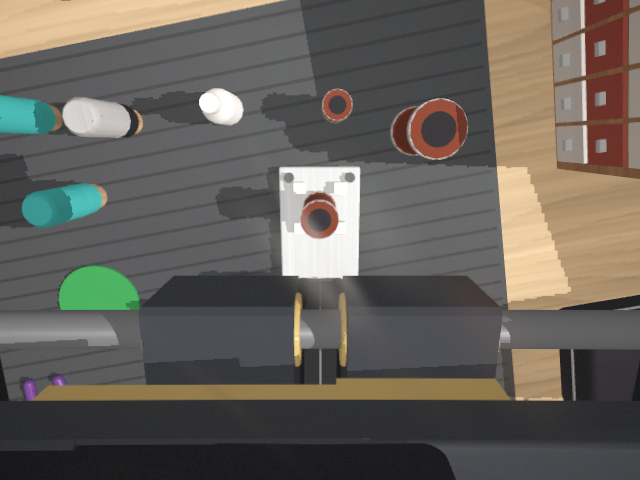

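The barrel ring at pixel (320,217) is centred in its nest under the gripper, and wrist and side both measure it at (0.548, -0.308). It is free to grip.

Call:
apply_moves:
  plan: [0, 0, -0.4, 0, 0, 0, -0.6, 0, 0, 0, -0.6, 0, 0, 0, -0.2, 0, 0, 0, -0.5, 0, 0, 0, -0.7, 0, 0, 0, -0.7, 0, 0, 0, -0.5, 0, 0, 0, -0.2, 0, 0, 0, 0, 0]
  grip: -1

```text
time_s: 7.7
position: [0.5474, -0.3084, 0.0402]
tcp_rot: [[0.983, -0.186, 0.0], [-0.186, -0.983, -0.0], [0.0, 0.0, -1.0]]
force: [-0.5, -0.2, -0.0]
opening: 0.983
grasp_force: 0.0
```

Call:
apply_moves:
  plan: [0, 0, 0, 0, 0, 0, 0, 0, 0, 0, 0, 0, 0, 0, 0, 0, 0, 0, 0, 0, 0, 0, 0, 0]
  grip: 1

```text
time_s: 8.45
position: [0.5471, -0.3081, 0.04]
tcp_rot: [[0.983, -0.186, -0.0], [-0.186, -0.983, 0.0], [-0.0, -0.0, -1.0]]
force: [-0.4, 0.7, -0.4]
opening: 0.405
grasp_force: 0.0
```

Call:
apply_moves:
  plan: [0, 0, 0, 0, 0, 0, 0, 0, 0, 0, 0, 0, 0, 0, 0.2, 0, 0, 0, 0.6, 0, 0, 0, 0.6, 0, 0, 0, 0.6, 0, 0, 0, 0, 0]

```text
time_s: 9.45
position: [0.5489, -0.3095, 0.1433]
tcp_rot: [[0.983, -0.186, 0.005], [-0.185, -0.983, -0.004], [0.006, 0.003, -1.0]]
force: [-0.8, -0.1, -1.0]
opening: 0.358
grasp_force: 30.0
```

Call:
apply_moves:
  plan: [-0.05, 0.34, 0, 0, -0.1, 0.75, 0, 0, -0.125, 0.9, 0, 0, -0.125, 0.9, 0, 0, -0.125, 0.9, 0, 0, -0.125, 0.9, 0, 0, -0.125, 0.9, 0, 0, -0.125, 0.9, 0, 0, -0.1, 0.7, 0, 0, -0.05, 0.34, 0, 0, 0, 0, 0, 0]

```text
time_s: 10.82
position: [0.4935, 0.0693, 0.1394]
tcp_rot: [[0.983, -0.183, -0.002], [-0.183, -0.983, -0.0], [-0.002, 0.0, -1.0]]
force: [-0.4, -0.9, -0.7]
opening: 0.36
grasp_force: 30.0
```

Call:
apply_moves:
  plan: [0.02, 0, -0.4, 0, 0, 0, -0.7, 0, 0, 0, -0.6, 0, 0, 0, -0.3, 0, 0, 0, -0.16, 0, 0, 0, -0.05, 0, 0, 0, -0.02, 0, 0, 0, 0, 0]

```text
time_s: 11.82
position: [0.4961, 0.0684, 0.0292]
tcp_rot: [[0.983, -0.185, 0.001], [-0.185, -0.983, -0.0], [0.001, -0.0, -1.0]]
force: [-0.6, -0.2, -0.1]
opening: 0.36
grasp_force: 30.0
```

Call:
apply_moves:
  plan: [0, 0, 0, 0, 0, 0, 0, 0, 0, 0, 0, 0, 0, 0, 0, 0, 0, 0, 0, 0, 0, 0, 0.4, 0, 0, 0, 0.8, 0, 0, 0, 0.8, 0, 0, 0, 0.6, 0]
  grip: -1

```text
time_s: 12.95
position: [0.4959, 0.0684, 0.1601]
tcp_rot: [[0.983, -0.186, 0.001], [-0.186, -0.983, -0.0], [0.001, -0.0, -1.0]]
force: [0.6, -0.3, -0.3]
opening: 0.998
grasp_force: 0.0
```

Call:
apply_moves:
  plan: [0.4, -0.02, 0, 0, 0.8, -0.02, 0, 0, 0.8, -0.02, 0, 0, 0.5, -0.02, 0, 0, 0.21, 0, 0, 0, 0, 0, -0.3, 0, 0, 0, -0.5, 0, 0, 0, -0.5, 0, 0, 0, -0.2, 0, 0, 0, 0, 0]

```text
time_s: 14.2
position: [0.6296, 0.0645, 0.0825]
tcp_rot: [[0.983, -0.185, -0.003], [-0.185, -0.983, 0.0], [-0.003, 0.0, -1.0]]
force: [-0.5, 0.2, -0.3]
opening: 1.001
grasp_force: 0.0
```

Call:
apply_moves:
  plan: [0, 0, 0, 0, 0, 0, 0, 0, 0, 0, 0, 0, 0, 0, 0, 0, 0, 0, 0, 0, 0, 0, 0, 0, 0, 0, 0, 0, 0, 0, 0, 0]
  grip: 1

```text
time_s: 15.2
position: [0.6312, 0.0645, 0.0835]
tcp_rot: [[0.983, -0.186, 0.0], [-0.186, -0.983, 0.0], [0.0, -0.0, -1.0]]
force: [0.7, 1.2, 1.1]
opening: 0.426
grasp_force: 30.0
```

Call:
apply_moves:
  plan: [0, 0, 0.3, 0, 0, 0, 0.7, 0, 0, 0, 0.7, 0, 0, 0, 0.5, 0, 0, 0, 0.2, 0, -0.3, -0.24, 0, 0, -0.6, -0.48, 0, 0, -0.7, -0.56, 0, 0, -0.7, -0.56, 0, 0, -0.4, -0.34, 0, 0, -0.17, -0.14, 0, 0, 0, 0, 0, 0]

```text
time_s: 16.7
position: [0.4876, -0.0518, 0.2035]
tcp_rot: [[0.982, -0.187, 0.0], [-0.187, -0.982, 0.0], [-0.0, -0.0, -1.0]]
force: [0.8, -0.1, -1.4]
opening: 0.431
grasp_force: 30.0
```

Call:
apply_moves:
  plan: [0, 0, -0.4, 0, 0, 0, -0.7, 0, 0, 0, -0.6, 0, 0, 0, -0.35, 0, 0, 0, -0.16, 0, 0, 0, -0.08, 0, 0, 0, -0.03, 0, 0, 0, 0, 0]

```text
time_s: 17.7
position: [0.4881, -0.0517, 0.088]
tcp_rot: [[0.983, -0.185, 0.001], [-0.185, -0.983, -0.0], [0.001, 0.0, -1.0]]
force: [-1.0, -0.1, -2.0]
opening: 0.427
grasp_force: 30.0
```

Call:
apply_moves:
  plan: [0, 0, 0, 0, 0, 0, 0, 0, 0, 0, 0, 0, 0, 0, 0, 0, 0, 0, 0, 0, 0, 0, 0.4, 0, 0, 0, 0.8, 0, 0, 0, 0.8, 0, 0, 0, 0.4, 0]
  grip: -1

```text
time_s: 18.82
position: [0.4885, -0.0518, 0.2097]
tcp_rot: [[0.983, -0.185, 0.003], [-0.185, -0.983, -0.001], [0.003, 0.0, -1.0]]
force: [0.2, -0.4, -0.4]
opening: 1.0
grasp_force: 0.0
```

Call:
apply_moves:
  plan: [0.35, -0.18, 0, 1, 0.35, -0.18, 0, 1, 0.35, -0.18, 0, 1, 0.35, -0.18, 0, 1, 0.35, -0.18, 0, 1, 0.35, -0.18, 0, 1, 0.35, -0.18, 0, 1, 0.35, -0.18, 0, 1, 0.35, -0.18, 0, 1, 0.35, -0.18, 0, 1, 0, 0, 0, 0, 0, 0, 0, 0]

```text
time_s: 20.32
position: [0.6616, -0.1411, 0.2071]
tcp_rot: [[0.015, 1.0, -0.002], [1.0, -0.015, 0.001], [0.001, -0.002, -1.0]]
force: [-0.5, 0.1, -0.9]
opening: 1.003
grasp_force: 0.0
```

```bash
python3 - <<'E'
from h import *
print(bot.read_state()["position"])
for n in("wrist","side"):
    c=cam(n);im,d=bot.capture(n);save(n+"2",im)
    for t in("mouthpiece","barrel","bell","lever","felt_green"):
      for o in bot.outline_of(n,t):
        P=cloud(c,o["mask"],d)
        if len(P)<20: continue
        zt=np.percentile(P[:,2],95);Q=P[P[:,2]>zt-.008]
        print(n,t,round(o["p"],2),zt.round(3),((Q.min(0)+Q.max(0))/2).round(3)[:2],np.ptp(Q,axis=0)[:2].round(3),np.median(im[o["mask"]],0))
E
```

```text
[ 0.6616338  -0.1410862   0.20705892]
wrist mouthpiece 0.74 0.09 [ 0.6   -0.082] [0.03  0.029] [ 90. 206. 201.]
wrist mouthpiece 0.68 0.09 [ 0.681 -0.064] [0.03  0.029] [ 97. 215. 209.]
wrist mouthpiece 0.61 0.09 [ 0.663 -0.14 ] [0.029 0.029] [206. 202. 200.]
wrist bell 0.86 0.113 [ 0.49  -0.052] [0.038 0.038] [99. 51. 41.]
wrist felt_green 0.59 0.006 [ 0.49  -0.051] [0.081 0.086] [ 70. 133.  84.]
side mouthpiece 0.9 0.092 [ 0.679 -0.068] [0.026 0.025] [ 46. 157. 148.]
side mouthpiece 0.74 0.092 [ 0.662 -0.143] [0.027 0.025] [179. 171. 165.]
side barrel 0.81 0.071 [0.498 0.068] [0.033 0.035] [93. 35. 25.]
side barrel 0.72 0.095 [ 0.603 -0.412] [0.046 0.046] [56. 25. 21.]
side barrel 0.64 0.056 [ 0.638 -0.341] [0.025 0.024] [57. 25. 21.]
side bell 0.71 0.116 [ 0.489 -0.053] [0.038 0.04 ] [107.  37.  24.]
side lever 0.75 0.178 [ 0.429 -0.287] [0.021 0.018] [196. 102. 100.]
side lever 0.47 0.116 [ 0.489 -0.053] [0.038 0.038] [106.  38.  25.]
side felt_green 0.7 0.009 [ 0.477 -0.063] [0.051 0.067] [ 41. 131.  56.]
```

View pics/side2.png

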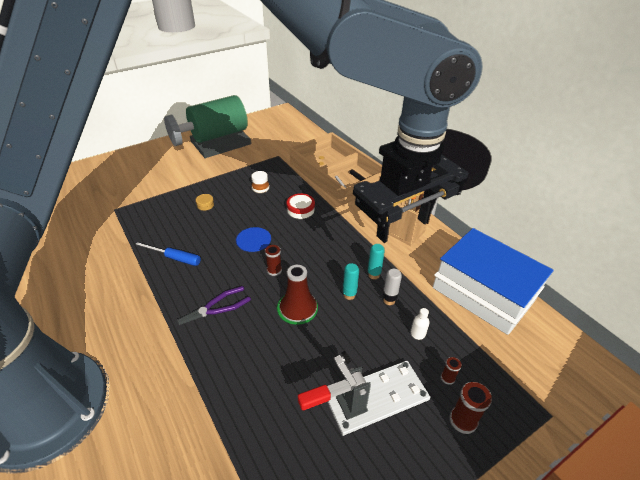

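The side view shows the bell (297,295) standing centred on the green felt, the barrel (273,260) standing between the felts and the lever open (318,398). The silver mouthpiece (393,287) is confirmed under the gripper.

Call:
apply_moves:
  plan: [0, 0, -0.4, 0, 0, 0, -0.7, 0, 0, 0, -0.8, 0, 0, 0, -0.7, 0, 0, 0, -0.4, 0, 0, 0, -0.24, 0, 0, 0, 0, 0]

```text
time_s: 21.8
position: [0.6627, -0.1416, 0.0453]
tcp_rot: [[0.012, 1.0, -0.0], [1.0, -0.012, 0.0], [0.0, -0.0, -1.0]]
force: [0.1, 0.1, 0.2]
opening: 1.0
grasp_force: 0.0
```

Call:
apply_moves:
  plan: [0, 0, 0, 0, 0, 0, 0, 0, 0, 0, 0, 0, 0, 0, 0, 0, 0, 0, 0, 0, 0, 0, 0, 0, 0, 0, 0, 0, 0, 0, 0, 0, 0, 0, 0, 0]
  grip: 1

```text
time_s: 22.92
position: [0.6627, -0.1416, 0.0455]
tcp_rot: [[0.012, 1.0, -0.0], [1.0, -0.012, 0.0], [0.0, -0.0, -1.0]]
force: [0.4, -0.4, -0.7]
opening: 0.342
grasp_force: 30.0
```

Call:
apply_moves:
  plan: [0, 0, 0.4, 0, 0, 0, 0.8, 0, 0, 0, 0.8, 0, 0, 0, 0.6, 0, 0, 0, 0.2, 0, 0, 0, 0, 0]

```text
time_s: 23.68
position: [0.6628, -0.1416, 0.1864]
tcp_rot: [[0.012, 1.0, 0.001], [1.0, -0.012, -0.001], [-0.001, 0.001, -1.0]]
force: [0.1, -0.0, -1.1]
opening: 0.344
grasp_force: 30.0
```

Call:
apply_moves:
  plan: [-0.17, 0.35, 0, 0, -0.35, 0.73, 0, 0, -0.4, 0.84, 0, 0, -0.4, 0.84, 0, 0, -0.4, 0.84, 0, 0, -0.4, 0.84, 0, 0, -0.4, 0.84, 0, 0, -0.35, 0.73, 0, 0, -0.2, 0.39, 0, 0, -0.1, 0.2, 0, 0, 0, 0, 0, 0]

```text
time_s: 25.05
position: [0.503, 0.1889, 0.1849]
tcp_rot: [[0.011, 1.0, -0.002], [1.0, -0.011, -0.0], [-0.0, -0.002, -1.0]]
force: [0.4, 0.4, -0.3]
opening: 0.34
grasp_force: 30.0
```

Call:
apply_moves:
  plan: [0, 0, -0.4, 0, 0, 0, -0.8, 0, 0, 0, -0.8, 0, 0, 0, -0.45, 0, 0, 0, -0.18, 0, 0, 0, -0.07, 0, 0, 0, -0.03, 0, 0, 0, 0, 0]

```text
time_s: 26.05
position: [0.5048, 0.1884, 0.0498]
tcp_rot: [[0.012, 1.0, 0.002], [1.0, -0.012, 0.0], [0.0, 0.002, -1.0]]
force: [-1.3, 0.4, -0.2]
opening: 0.341
grasp_force: 30.0
```

Call:
apply_moves:
  plan: [0, 0, 0, 0, 0, 0, 0, 0, 0, 0, 0, 0, 0, 0, 0, 0, 0, 0, 0, 0, 0, 0, 0.4, 0, 0, 0, 0.8, 0, 0, 0, 0.8, 0, 0, 0, 0.4, 0]
  grip: -1

```text
time_s: 27.18
position: [0.5051, 0.1886, 0.1712]
tcp_rot: [[0.012, 1.0, 0.003], [1.0, -0.012, 0.001], [0.001, 0.003, -1.0]]
force: [-0.3, -0.2, -0.6]
opening: 0.998
grasp_force: 0.0
```

Call:
apply_moves:
  plan: [-0.1, 0.35, 0, 0, -0.2, 0.75, 0, 0, -0.23, 0.9, 0, 0, -0.23, 0.9, 0, 0, -0.13, 0.6, 0, 0, -0.07, 0.24, 0, 0, 0, 0, -0.4, 0, 0, 0, -0.8, 0, 0, 0, -0.9, 0, 0, 0, -0.7, 0, 0, 0, -0.3, 0, 0, 0, 0, 0]

```text
time_s: 28.68
position: [0.4555, 0.3748, 0.013]
tcp_rot: [[0.012, 1.0, -0.002], [1.0, -0.012, -0.001], [-0.001, -0.002, -1.0]]
force: [0.1, 0.4, 0.2]
opening: 1.0
grasp_force: 0.0
```

```bash
python3 - <<'E'
from h import *
print(bot.read_state()["position"])
for n in("side",):
    c=cam(n);im,d=bot.capture(n);save(n+"3",im)
    for t in("mouthpiece","screw_tin","pad_tin"):
      for o in bot.outline_of(n,t):
        P=cloud(c,o["mask"],d)
        if len(P)<20: continue
        zt=np.percentile(P[:,2],95);Q=P[P[:,2]>zt-.008]
        print(n,t,round(o["p"],2),zt.round(3),((Q.min(0)+Q.max(0))/2).round(3)[:2],np.ptp(Q,axis=0)[:2].round(3),np.median(im[o["mask"]],0))
E
```

```text
[0.45545321 0.37478415 0.01297852]
side mouthpiece 0.88 0.096 [0.505 0.188] [0.027 0.028] [183. 174. 168.]
side mouthpiece 0.75 0.092 [ 0.599 -0.085] [0.026 0.026] [ 48.  171.  161.5]
side mouthpiece 0.7 0.093 [ 0.682 -0.067] [0.028 0.028] [ 48. 171. 160.]
side screw_tin 0.52 0.028 [0.456 0.376] [0.044 0.048] [196. 150.  72.]
side screw_tin 0.36 0.01 [0.505 0.189] [0.084 0.091] [ 36.  78. 186.]
side pad_tin 0.96 0.034 [0.662 0.224] [0.073 0.076] [240. 234. 222.]
```

View pics/side3.png

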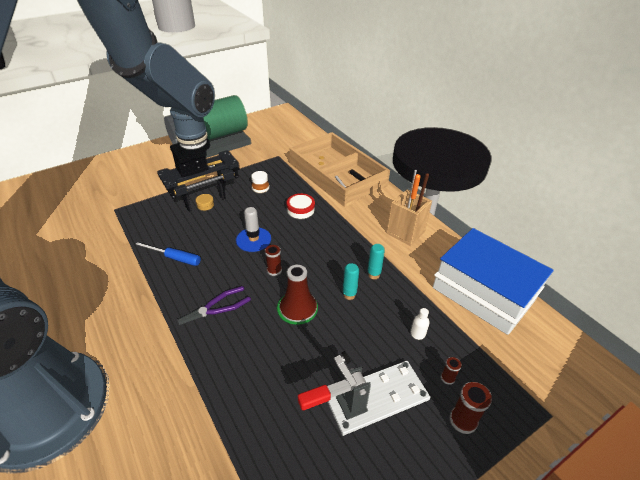

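The mouthpiece (251,225) stands on the blue felt, and the gripper straddles the brass tin (205,202). Now 6 mm lower, then close.

Call:
apply_moves:
  plan: [0, 0, -0.13, 0, 0, 0, 0, 0]

```text
time_s: 29.12
position: [0.456, 0.3753, 0.0076]
tcp_rot: [[0.012, 1.0, -0.0], [1.0, -0.012, -0.0], [-0.0, -0.0, -1.0]]
force: [-0.7, 0.6, 0.8]
opening: 1.0
grasp_force: 0.0
```

Call:
apply_moves:
  plan: [0, 0, 0, 0, 0, 0, 0, 0, 0, 0, 0, 0, 0, 0, 0, 0, 0, 0, 0, 0, 0, 0, 0, 0, 0, 0, 0, 0]
  grip: 1

```text
time_s: 30.0
position: [0.456, 0.3753, 0.0075]
tcp_rot: [[0.012, 1.0, -0.0], [1.0, -0.012, -0.0], [-0.0, -0.0, -1.0]]
force: [-0.7, -0.7, 0.1]
opening: 0.521
grasp_force: 30.0
```

Call:
apply_moves:
  plan: [0, 0, 0.3, 0, 0, 0, 0.6, 0, 0, 0, 0.7, 0, 0, 0, 0.4, 0, 0.3, -0.22, 0, 0, 0.65, -0.48, 0, 0, 0.8, -0.59, 0, 0, 0.8, -0.58, 0, 0, 0.8, -0.58, 0, 0, 0.5, -0.37, 0, 0, 0.27, -0.2, 0, 0, 0, 0, 0, 0]

```text
time_s: 31.5
position: [0.6626, 0.2231, 0.1067]
tcp_rot: [[0.014, 1.0, -0.001], [1.0, -0.014, -0.0], [-0.0, -0.001, -1.0]]
force: [0.0, 0.4, -0.3]
opening: 0.517
grasp_force: 30.0
```

Call:
apply_moves:
  plan: [0, 0, -0.3, 0, 0, 0, -0.5, 0, 0, 0, -0.35, 0, 0, 0, -0.15, 0, 0, 0, -0.08, 0, 0, 0, -0.04, 0, 0, 0, 0, 0, 0, 0, 0, 0]

```text
time_s: 32.5
position: [0.6626, 0.2244, 0.0372]
tcp_rot: [[0.012, 1.0, 0.001], [1.0, -0.012, 0.0], [0.0, 0.001, -1.0]]
force: [0.8, 0.8, -0.8]
opening: 0.521
grasp_force: 30.0
```

Call:
apply_moves:
  plan: [0, 0, 0, 0, 0, 0, 0, 0, 0, 0, 0, 0, 0, 0, 0, 0, 0, 0, 0, 0, 0, 0, 0.4, 0, 0, 0, 0.8, 0, 0, 0, 0.9, 0, 0, 0, 0.9, 0, -0.6, 0.6, 0.4, 0, -0.6, 0.6, 0, 0]
  grip: -1

```text
time_s: 33.88
position: [0.6036, 0.2852, 0.2112]
tcp_rot: [[0.014, 1.0, 0.007], [1.0, -0.014, 0.002], [0.002, 0.007, -1.0]]
force: [-0.5, -0.1, -0.6]
opening: 1.001
grasp_force: 0.0
```

```bash
python3 - <<'E'
from h import *
for n in("side","top"):
    c=cam(n);im,d=bot.capture(n);save(n+"4",im)
    for t in("bell","barrel","mouthpiece","screw_tin","pad_tin"):
      for o in bot.outline_of(n,t):
        P=cloud(c,o["mask"],d)
        if len(P)<20: continue
        zt=np.percentile(P[:,2],95);Q=P[P[:,2]>zt-.006]
        print(n,t,round(o["p"],2),zt.round(3),((Q.min(0)+Q.max(0))/2).round(3)[:2],np.ptp(Q,axis=0)[:2].round(3))
E
```

```text
side bell 0.85 0.116 [ 0.489 -0.052] [0.038 0.039]
side barrel 0.98 0.071 [0.497 0.068] [0.031 0.033]
side barrel 0.94 0.056 [ 0.639 -0.34 ] [0.026 0.026]
side barrel 0.55 0.095 [ 0.603 -0.413] [0.047 0.044]
side mouthpiece 0.66 0.092 [ 0.681 -0.067] [0.028 0.027]
side mouthpiece 0.63 0.092 [ 0.6   -0.084] [0.028 0.03 ]
side mouthpiece 0.59 0.095 [0.506 0.187] [0.027 0.027]
side mouthpiece 0.59 0.034 [0.66 0.22] [0.069 0.068]
side screw_tin 0.54 0.056 [0.661 0.224] [0.039 0.041]
side screw_tin 0.33 0.103 [ 0.419 -0.288] [0.117 0.046]
side pad_tin 0.94 0.034 [0.662 0.221] [0.074 0.07 ]
side pad_tin 0.25 0.178 [ 0.428 -0.287] [0.02  0.019]
top bell 0.97 0.115 [ 0.489 -0.051] [0.038 0.036]
top barrel 0.98 0.095 [ 0.603 -0.412] [0.043 0.047]
top barrel 0.66 0.055 [ 0.638 -0.34 ] [0.024 0.026]
top barrel 0.55 0.071 [0.496 0.069] [0.032 0.031]
top mouthpiece 0.75 0.096 [0.506 0.189] [0.025 0.028]
top mouthpiece 0.74 0.093 [ 0.68  -0.064] [0.028 0.025]
top mouthpiece 0.59 0.093 [ 0.6   -0.082] [0.027 0.029]
top screw_tin 0.69 0.055 [0.663 0.226] [0.044 0.045]
top pad_tin 0.67 0.035 [0.662 0.225] [0.072 0.072]
```

View pics/side4.png

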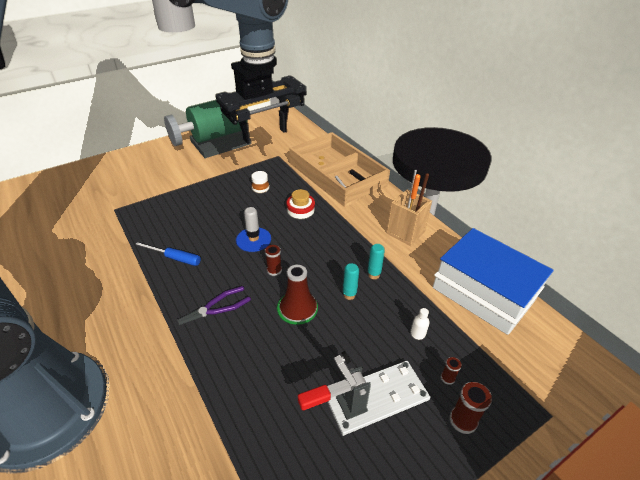

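All the parts are placed: the tin (300,198) is on the pad tin (301,206), the mouthpiece, barrel and bell are upright in line, and the lever is open. Measured offsets are within about 3 mm.

```bash
python3 -c "
from rig import bot
print(bot.hand_in())"
```

```text
the job is handed in; nothing more can be done
None
```

I handed the job in at about 34 s with the clamp thrown open before the barrel came out; the bell, mouthpiece, barrel and screw tin all stand in place, within about 3 mm by the cameras, but the hand-in returned no verdict.

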